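# Start the steamer at its guarded switch

### The arm

A 7-joint arm with a two-finger parallel gripper is mounted at the origin on the work surface. World frame = base frame: x ahead of the robot, y to its left, z up, the work surface at z = 0. Lengths are in m, angles in rad, forces in N, time in s.
With the tool pointing down it reaches from about 0.4 to 0.85 m from the base axis. Payload 10.4 kg.
Tool frame: the origin (TCP) lies midway between the tips of the shut fingers; the grasp point (between the pads) lies manip.grip_depth behind it (manip.grip_depth is the distance from the TCP to the grasp point, in m); z points along the fingers, y is the line along which they close (so a half turn about z gives the same grasp; the last joint's range is limited). The gripper opens to 87 mm and grips with 3 to 60 N. Pads are 19 mm wide; open, the fingers measure 117 mm over their backs; the gripper's body (75 mm by 190 mm) begins 51 mm behind the grasp point.
Start: joints at [1.124, 0.332, -0.065, 1.46, 0.022, 1.35, -0.088], TCP at [0.257, -0.57, 0.223] pointing down, gripper open.
Joint ranges: [-2.6, 2.6], [-0.5, 2.12], [-1.47, 1.34], [0.16, 2.42], [-1.27, 4.41], [0.06, 2.06], [-2.6, 2.6]. Speed limits (rad/s): [2.22, 2.22, 2.79, 2.79, 3.14, 3.14, 3.14].

### API

Orientations are given as a unit quaternion [x, y, z, w].
In Python, from bench import telemetry, read_camera, camera_info, manip, spotter gives the robot as it stands.
- The arm moves only by the tool send_rows, never from a script. Its argument "commands" is a list of rows, each an object of numbers: "hand": the opening, from 0 (shut) to 1 (fully open); "x", "y", "z": the shift along the world's x, y, z in cm; "spin": the turn about the world's z in rad. In form: [{"hand": .., "x": .., "y": .., "z": .., "spin": ..}, ...]. A call has 1 to 10 rows; each row is the pose to reach, as a shift and turn from the pose commanded when the call began; what a row does not reach only later rows make up. A row lasts 1/12 s, in which the tool goes at most 41.7 mm and 7.16 degrees, less where a joint would pass 70% of its speed; a pose out of reach is approached as far as the arm can. A call with a gripper value outside its range is refused whole. The fingers move at their own pace and stop on an object; "force" is the grip in N (left out, the last holds). Time passes only in rows, so rows that repeat a pose let the fingers close. It gives the time, the measured TCP pose, the force, the opening and the grip force at its end, in the units of the state.
- telemetry.sense(): the state, without advancing time (a new reading comes with each control period).
- read_camera(name): name is "scene" or "side" or "wrist"; returns the picture (400x640x3 uint8, blue, green, red); there is no depth.
- camera_info(name): a dict with "K" (3x3 intrinsics, pixels), "xyz" and "attitude" of the camera in the world; the wrist camera has in their place "tool_from_camera" (4x4, takes a point from camera to tool coordinates, whose origin is the TCP and whose axes are the flange's). Camera axes: x right, y down, z forward; pixel columns grow to the right and rows downward; lengths in m; the calibration is good to about 2 mm. A picture is of the moment at which its call begins: read the wrist's pose just before it. camera_info takes no time and is no camera call.
- manip.job_done(): hands the job in; it is judged then, once.
Trained networks look in the newest picture that a camera, given by its name, has taken for a name from the list of things; names that differ only in an ending like _2 or _b are one class to them, and where a whole thing is asked for, a point or a joint stands for the part that bears it (a point fixed in the world has none). Each returns a list of dicts, best first, with "score" (0 to 1); they miss things now and then, are a little off and sometimes report something else, mostly with a low value. They report only what shows in the picture. A call takes as long as a camera call. They do not tell look-alikes from the thing itself.
- spotter.boxes_of(camera, target): "extent" ([left, top, right, bottom] as shares, 0 to 1, of the picture: columns of its width, rows of its height, round what is visible of it).
- spotter.place_of(camera, target): "location" ([column, row] as shares, 0 to 1, of the picture: columns of its width, rows of its height: a listed point, or the origin of a listed thing).
The state is a dict: "t": time; "joints": joint angles; "dq": joint speeds; "effort": joint torques, N m; "tcp_pos": TCP position; "tcp_rot": TCP orientation; "wrist_force": force on the tool from outside, world axes, zero at the start; "torque": the same for the moment, N m; "gripper_width": finger opening in m; "grip_force": force on a finger pad.
Only numpy, scipy, OpenCV 4.12 (cv2) and the standard library are available. Lean on these libraries where they do the work, as an engineer would, in place of code of your own. Each camera call takes 0.05 s, during which the arm holds its last target. There are 200 camera calls.

### The job

Get the steamer going: first turn the filler cap on the steamer's water base clockwise until it is tight, then lift the hinged guard of the switch box well up, flip the switch lever beneath it fully over towards the hinge, and lower the guard again until it lies fully shut. Leave the other things on the counter where they are.

Things in the scene. Friction and masses are not known exactly. Their poses are not given: they have to be found in the camera images.
- switchbox: grey plastic switch box fixed to the counter, 140 (x) x 116 (y) x 95 mm, open on top and (above 35 mm) in front; origin at the centre of its underside. Its own +x points from its open front (robot side) to the guard's hinge at its rear, z up. Side walls 7 mm thick (inside 102 mm wide, from 20 mm to 95 mm high); front wall only 35 mm high.
- guard (a joint): angle of the hinged guard flap, rad: 0 = lying flat over the box (closed), grows as the front edge rises; stop at 1.95 (leaning back beyond upright). Stiff hinge: it stays at whatever angle it is left and must be pushed both ways (about 1 to 2 N at its front edge).
- guard_hinge (a point): centre of the guard's hinge axis, which runs along the box's y, at 70 mm behind the box's centre and 98 mm above the counter
- guard_lip (a point): middle of the guard's front edge (mid-thickness), 150 mm from the hinge axis. The guard is a flat grey plate 150 long x 116 wide x 6 mm thick; closed, its front edge overhangs the box front by 10 mm with its underside 95 mm above the counter, and the low front wall leaves a 60 mm high gap beneath it into which fingertips fit.
- toggle (a joint): angle of the switch lever under the guard, rad: 0 = leaning 0.45 rad from upright to the front (off), 0.9 = leaning 0.45 rad to the rear towards the hinge (on, its stop). Stays where it is left; takes about 1.5 N at its tip.
- toggle_tip (a point): top end of the black switch lever, a paddle 60 mm long, 32 mm wide (along the box's y), 12 mm thick, pivoting about the box's y at the box's centre 26 mm above the counter; it clears the closed guard
- steamer: electric steamer fixed to the counter: white plastic water base 290 x 190 x 70 mm high carrying a round perforated steel tier (180 mm across, rim 150 mm above the counter, centre 145 mm behind the filler cap). Origin on the counter straight below the filler cap's axis; own +x points from the cap to the tier. The base reaches 55 mm in front of the cap axis and 95 mm to each side.
- cap (a joint): angle of the captive filler cap, rad: 0 = loose, grows turning clockwise seen from above, 1.3 = tight against its stop. Stays where it is left; turns with about 0.06 N m; it does not rise or come off.
- cap_grip (a point): on the cap's vertical axis at 117 mm above the counter, the middle height of its wing grip. Cap: white disc 70 mm across, top at 101 mm, with an upright bar (wing) across it 64 mm long, 14 mm thick, from 101 to 131 mm above the counter. Seen from above the bar's long direction is turned anticlockwise from the steamer's own x by (0.65 - cap angle) rad.
- colander: red plastic colander bowl, 220 mm across, 95 mm high; bystander, origin at the centre of its underside
- harissa_dish: small white ceramic harissa dish, 104 mm across, 40 mm high; bystander, origin at the centre of its underside
- spatula: wooden spatula 270 mm long lying flat, handle towards its own -x; bystander, origin at the centre of its underside (middle of its length)
- lunch_box: lidded plastic box 188 x 128 x 82 mm, lid clipped shut; bystander, origin at the centre of its underside
- mug: ceramic mug, 80 mm across, 90 mm high; bystander, origin at the centre of its underside
- spice_jar: glass spice jar, 70 mm across, 110 mm high; bystander, origin at the centre of its underside
There are look-alikes about, which are no part of the job. What is shaped like the switchbox but purple is not meant.

How it is judged:
On the way, in this order (a step that is already met when the one before it is completed fails the run):
1. the filler cap is tight (value of joint cap above 1.2 rad), for 0.2 s.
2. the guard is lifted well up (past 1.2 rad) (value of joint each of guard, cap above 1.2 rad), for 0.2 s.
3. the lever is over to the hinge side with the guard still up (value of joint each of toggle, guard above 0.8 rad), for 0.2 s.
4. the guard is down again, lever still over (value of joint guard below 0.06 rad and value of joint toggle above 0.8 rad), for 0.2 s.
At the end, for the whole second after the job is handed in: The filler cap is within 0.1 rad of its tight stop (above 1.2), the lever is within 0.1 rad of its stop towards the hinge (above 0.8), and the guard is shut (below 0.06 rad) (all of step 4 and value of joint cap above 1.2 rad); the robot touches nothing.
It fails at once if one of the bystanders is shifted by more than 30 mm (distance of any of colander, harissa_dish, spatula, lunch_box, mug, spice_jar from where it was at the start of the episode above 0.03 m).
It also fails if it takes over 72 s, if anything falls off the work surface, if the arm or the gripper's body presses on something with over 40 N, if the wrist force passes 120 N, or if a joint passes its speed limit or range.

## Working session

There is one attempt and no reset: what is moved stays moved. The work goes in short steps, Python scripts to look and compute and a tool call to move; the robot and the scene stay as the last step left them, time stands still between calls to the robot, and variables do not carry over. Pictures are saved under pics/ and viewed, at most 10 in all, crops included, and the job is handed in when it is done.

Besides the shell and the picture viewer there is one more tool, called after "Request:" as a command line: name --argument value ..., lists and objects as JSON in quotes. send_rows: Moves the arm, as the interface text tells. Its arguments: {"type":"object","properties":{"commands":{"type":"array"},"force":{"type":"number"}},"required":["commands"]}

```bash
mkdir -p pics; ls; cat > h.py <<'E'
import numpy as np, cv2
from bench import telemetry, read_camera, camera_info, manip, spotter
from scipy.spatial.transform import Rotation as R
def cam(name):
    c=camera_info(name); K=np.array(c["K"])
    if "xyz" in c:
        a=np.array(c["attitude"]); Rm=a if a.shape==(3,3) else R.from_quat(a).as_matrix()
        return K,Rm,np.array(c["xyz"])
    s=telemetry.sense(); T=np.array(c["tool_from_camera"]); Rt=R.from_quat(s["tcp_rot"]).as_matrix()
    return K,Rt@T[:3,:3],Rt@T[:3,3]+np.array(s["tcp_pos"])
def atz(name,u,v,z):
    K,Rm,p=cam(name); d=Rm@np.linalg.solve(K,[u,v,1]); return p+d*(z-p[2])/d[2]
def proj(name,P):
    K,Rm,p=cam(name); q=K@(Rm.T@(np.array(P)-p)); return q[:2]/q[2]
E
python3 - <<'E'
from h import *
for n in ("scene","side"):
    im=read_camera(n); cv2.imwrite(f"pics/{n}0.png",im)
    c=camera_info(n); print(n,c["xyz"],np.round(c["attitude"],3).tolist())
    for t,z in (("switchbox",0),("guard_lip",.098),("guard_hinge",.098),("toggle_tip",.08),("steamer",0),("cap_grip",.117)):
        for r in spotter.place_of(n,t)[:3]:
            u,v=np.array(r["location"])*[640,400]
            print(t,round(r["score"],2),int(u),int(v),np.round(atz(n,u,v,z),3))
print(telemetry.sense(),manip.grip_depth)
E
```

```text
pics
scene [ 1.18902863 -0.24321844  1.16030022] [0.788, 0.539, -0.168, -0.247]
switchbox 0.9 254 255 [ 0.573 -0.237  0.   ]
switchbox 0.73 345 166 [0.33  0.206 0.   ]
switchbox 0.68 225 196 [ 0.299 -0.269  0.   ]
guard_lip 0.85 213 165 [ 0.225 -0.279  0.098]
guard_lip 0.84 244 219 [ 0.49  -0.231  0.098]
guard_hinge 0.8 247 264 [ 0.647 -0.264  0.098]
guard_hinge 0.62 351 162 [0.39  0.195 0.098]
guard_hinge 0.59 229 189 [ 0.353 -0.25   0.098]
toggle_tip 0.67 185 286 [ 0.641 -0.456  0.08 ]
steamer 0.85 372 208 [0.547 0.219 0.   ]
cap_grip 0.76 375 188 [0.542 0.217 0.117]
side [-0.28211873  0.9959655   0.89544376] [-0.282, 0.831, -0.451, 0.164]
switchbox 0.95 402 203 [ 0.308 -0.25   0.   ]
switchbox 0.81 342 186 [ 0.566 -0.222  0.   ]
switchbox 0.69 327 271 [0.309 0.221 0.   ]
guard_lip 0.87 347 255 [0.238 0.217 0.098]
guard_lip 0.69 430 188 [ 0.21  -0.263  0.098]
guard_lip 0.59 357 166 [ 0.513 -0.247  0.098]
guard_hinge 0.81 333 157 [ 0.633 -0.252  0.098]
guard_hinge 0.62 307 236 [0.387 0.216 0.098]
guard_hinge 0.59 392 174 [ 0.373 -0.272  0.098]
toggle_tip 0.49 347 171 [ 0.54  -0.215 
[... 220 characters left out ...]
 0.33219395, -0.06470827,  1.46006056,  0.02161391,
        1.34989799, -0.08851708]), 'dq': array([ 7.39179479e-05,  6.22375344e-04, -4.23394747e-04, -1.21140091e-03,
       -8.39512856e-04, -2.50104095e-04,  1.74819933e-04]), 'effort': array([ 9.49073183e-04, -6.22912717e+01,  2.49122211e-02, -3.90064716e+01,
       -6.13933615e-02,  3.15661810e-02,  6.61073500e-05]), 'tcp_pos': array([ 0.25703901, -0.569743  ,  0.22259818]), 'tcp_rot': array([9.77635847e-01, 2.10304890e-01, 2.00726815e-05, 6.46592690e-05]), 'wrist_force': array([-0.2784554 ,  0.13829345, -0.02298106]), 'torque': array([-0.02341756, -0.05901943,  0.03806476]), 'grip_force': 0.0, 'gripper_width': 0.08649305335042275} 0.0187
```

View pics/scene0.png

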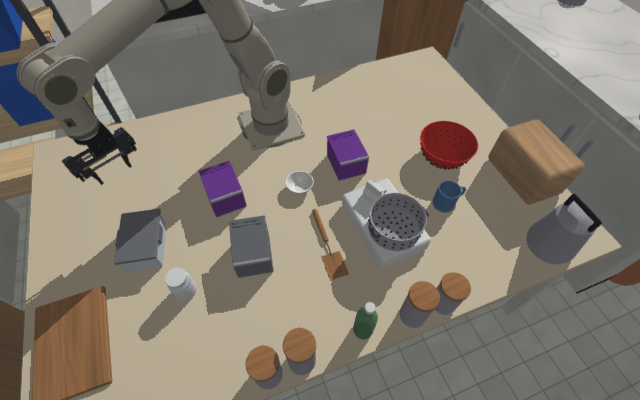

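View pics/side0.png

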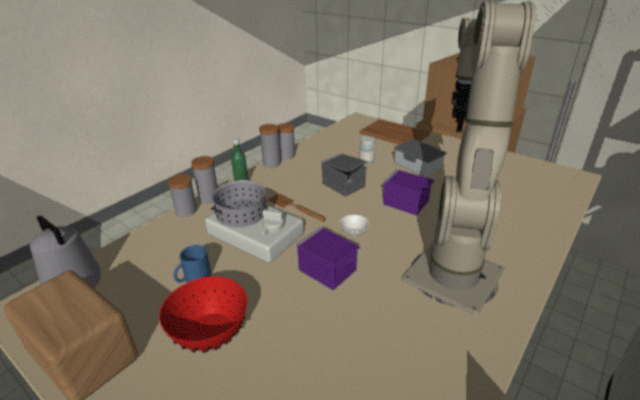

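```bash
python3 - <<'E'
from h import *
im=cv2.imread("pics/scene0.png")
a=cv2.resize(im[205:285,215:290],None,fx=5.2,fy=5.2,interpolation=cv2.INTER_CUBIC)
b=cv2.resize(im[165:245,335:410],None,fx=5.2,fy=5.2,interpolation=cv2.INTER_CUBIC)
cv2.imwrite("pics/crop1.png",np.hstack([a,b]))
E
```

```text
(no output)
```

View pics/crop1.png

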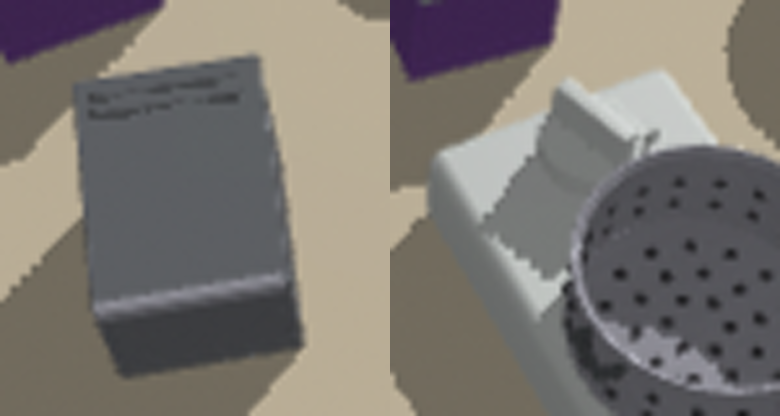

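```bash
python3 - <<'E'
from h import *
g=np.array([atz("scene",*p,.101)[:2] for p in [(229.4,221.3),(265,215.6),(270.8,257.9),(233.3,264.2)]])
print(np.round(g,3)); F=(g[0]+g[1])/2;H=(g[2]+g[3])/2
print("lip",F,"hinge",H,np.linalg.norm(H-F),np.arctan2(*(H-F)[::-1]), "width",np.linalg.norm(g[1]-g[0]),np.linalg.norm(g[2]-g[3]))
d=g[0]-g[1];print("yaw by width",np.arctan2(*d[::-1])-np.pi/2, d)
w=[atz("scene",*p,.131)[:2] for p in [(369.2,180.8),(383,191.9)]]
print("wing",np.round(w,3),np.linalg.norm(w[1]-w[0]),np.arctan2(*(w[1]-w[0])[::-1]))
s=[atz("scene",*p,.07)[:2] for p in [(343,195.4),(387.9,178.8)]]
d=s[1]-s[0];print("steamer",np.round(s,3),np.linalg.norm(d),np.arctan2(*d[::-1])-np.pi/2)
for n in("scene","side"):
  for t,z in(("colander",0.),("harissa_dish",0.),("spatula",0.),("lunch_box",0),("mug",0),("spice_jar",0)):
    r=spotter.place_of(n,t)[:1]
    for q in r:
        u,v=np.array(q["location"])*[640,400]; print(n,t,round(q["score"],2),int(u),int(v),np.round(atz(n,u,v,z),3)[:2])
E
```

```text
[[ 0.48  -0.28 ]
 [ 0.501 -0.165]
 [ 0.654 -0.192]
 [ 0.633 -0.305]]
lip [ 0.49013107 -0.22232297] hinge [ 0.64377425 -0.24854036] 0.15586396991658458 -0.16901031765569446 width 0.11634921589667087 0.11410351062077646
yaw by width -3.321634770726196 [-0.02083477 -0.11446856]
wing [[0.514 0.204]
 [0.573 0.227]] 0.06324467177438435 0.36896103534850705
steamer [[0.499 0.117]
 [0.49  0.298]] 0.1814425206538876 0.04951167024169689
scene colander 0.89 445 156 [0.425 0.602]
scene harissa_dish 0.73 295 187 [ 0.356 -0.012]
scene spatula 0.71 326 238 [0.601 0.015]
scene lunch_box 0.97 147 248 [ 0.416 -0.568]
scene mug 0.76 442 203 [0.622 0.468]
scene spice_jar 0.62 185 288 [ 0.607 -0.472]
side colander 0.82 208 330 [0.424 0.592]
side harissa_dish 0.97 353 232 [0.356 0.009]
side spatula 0.61 298 206 [ 0.617 -0.003]
side lunch_box 0.81 416 167 [ 0.397 -0.544]
side mug 0.57 199 276 [0.611 0.473]
side spice_jar 0.81 366 158 [ 0.619 -0.487]
```

Candidates: purple boxes at (222,188) and (347,155), and the grey box at (251,245). The crop confirms the grey one is the switchbox, because it is grey rather than purple. Its guard measures 116 x 153 mm, lip at (0.49,-0.222), hinge at (0.644,-0.249). The cap wing is near (375,187), about (0.543,0.216). Moving above the cap first.

Request:
send_rows --commands '[{"hand": 1, "x": 24, "y": 30, "z": 10, "spin": 1.2}, {"hand": 1, "x": 24, "y": 30, "z": 10, "spin": 1.2}, {"hand": 1, "x": 24, "y": 30, "z": 10, "spin": 1.2}, {"hand": 1, "x": 24, "y": 30, "z": 10, "spin": 1.2}, {"hand": 1, "x": 24, "y": 30, "z": 10, "spin": 1.2}, {"hand": 1, "x": 24, "y": 30, "z": 10, "spin": 1.2}, {"hand": 1, "x": 24, "y": 30, "z": 10, "spin": 1.2}, {"hand": 1, "x": 24, "y": 30, "z": 10, "spin": 1.2}, {"hand": 1, "x": 24, "y": 30, "z": 10, "spin": 1.2}, {"hand": 1, "x": 24, "y": 30, "z": 10, "spin": 1.2}]'

```text
t: 2.13
tcp_pos: [0.5, -0.2648, 0.3242]
tcp_rot: [0.684, 0.73, 0.001, 0.001]
wrist_force: [0.6, -0.1, 0.2]
gripper_width: 0.087
grip_force: 0.0
```

Request:
send_rows --commands '[{"hand": 0.5, "x": 2, "y": 44, "z": 2, "spin": 1.2}, {"hand": 0.5, "x": 2, "y": 44, "z": 2, "spin": 1.2}, {"hand": 0.5, "x": 2, "y": 44, "z": 2, "spin": 1.2}, {"hand": 0.5, "x": 2, "y": 44, "z": 2, "spin": 1.2}, {"hand": 0.5, "x": 2, "y": 44, "z": 2, "spin": 1.2}, {"hand": 0.5, "x": 2, "y": 44, "z": 2, "spin": 1.2}, {"hand": 0.5, "x": 2, "y": 44, "z": 2, "spin": 1.2}, {"hand": 0.5, "x": 2, "y": 44, "z": 2, "spin": 1.2}, {"hand": 0.5, "x": 2, "y": 44, "z": 2, "spin": 1.2}, {"hand": 0.5, "x": 2, "y": 44, "z": 2, "spin": 1.2}]'

```text
t: 2.97
tcp_pos: [0.5156, 0.1479, 0.342]
tcp_rot: [0.155, 0.988, -0.0, 0.001]
wrist_force: [0.8, 0.2, 0.2]
gripper_width: 0.0441
grip_force: 0.0
```

Request:
send_rows --commands '[{"hand": 0.5, "x": 1, "y": 4, "z": 0, "spin": 0.6}, {"hand": 0.5, "x": 1, "y": 4, "z": 0, "spin": 0.6}, {"hand": 0.5, "x": 1, "y": 4, "z": 0, "spin": 0.6}, {"hand": 0.5, "x": 1, "y": 4, "z": 0, "spin": 0.6}, {"hand": 0.5, "x": 1, "y": 4, "z": 0, "spin": 0.6}, {"hand": 0.5, "x": 1, "y": 4, "z": 0, "spin": 0.6}, {"hand": 0.5, "x": 1, "y": 4, "z": 0, "spin": 0.6}]'

```text
t: 3.55
tcp_pos: [0.526, 0.186, 0.3415]
tcp_rot: [-0.139, 0.99, 0.0, -0.0]
wrist_force: [0.2, 1.1, 0.3]
gripper_width: 0.0436
grip_force: 0.0
```

```bash
python3 - <<'E'
from h import *
s=telemetry.sense(); print(s["tcp_pos"],np.round(s["joints"],2),R.from_quat(s["tcp_rot"]).as_matrix()[:,1])
cv2.imwrite("pics/w1.png",read_camera("wrist"))
for r in spotter.place_of("wrist","cap_grip")[:2]:
    u,v=np.array(r["location"])*[640,400]; print(r["score"],u,v,atz("wrist",u,v,.117))
E
```

```text
[0.52597181 0.18598987 0.34147676] [ 0.34  0.26 -0.93  1.4   0.21  1.58  1.28] [-2.75171721e-01  9.61395082e-01  1.42841228e-04]
0.58 336.128 187.4 [0.5392186  0.21106618 0.117     ]
```

View pics/w1.png

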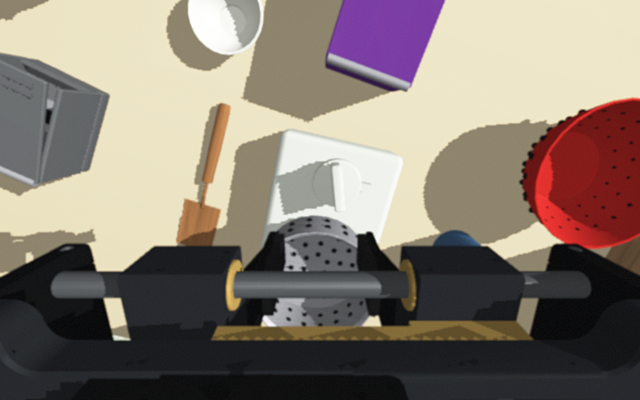

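```bash
python3 - <<'E'
from h import *
im=cv2.imread("pics/w1.png")
a=cv2.resize(im[120:240,250:420],None,fx=3.4,fy=3.4,interpolation=cv2.INTER_CUBIC)
b=cv2.resize(im[40:200,0:120],None,fx=2.55,fy=2.55,interpolation=cv2.INTER_CUBIC)[:408]
a=a[:b.shape[0]];b=b[:a.shape[0]]
cv2.imwrite("pics/crop2.png",np.hstack([a[:, :480],b]))
p,q=[atz("wrist",*x,.131)[:2] for x in[(335.5,162),(342.5,210)]]
print(p,q,(p+q)/2,np.linalg.norm(p-q),np.arctan2(*(q-p)[::-1]))
p,q=[atz("wrist",*x,.07)[:2] for x in[(286,130),(403,155)]]
print(p,q,np.linalg.norm(p-q),np.arctan2(*(q-p)[::-1])-np.pi/2)
E
```

```text
[0.50410651 0.19883277] [0.56353593 0.22666569] [0.53382122 0.21274923] 0.06562414432869493 0.4379968172271226
[0.48846308 0.1225774 ] [0.47569472 0.29736823] 0.17525656776416698 0.07291988692078899
```

View pics/crop2.png

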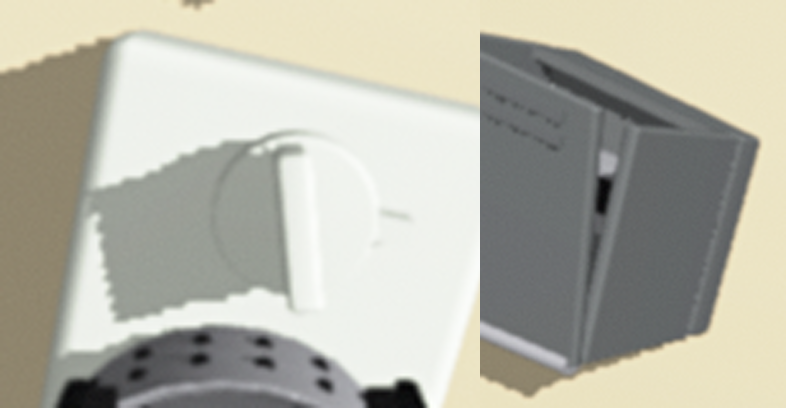

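The wing spans (335,164) to (340,211), centred near (0.537,0.213) at about 0.42 rad. The second crop shows the grey box's guard already slightly raised at its front. Descending onto the wing.

Request:
send_rows --commands '[{"hand": 0.5, "x": 1.1, "y": 2.7, "z": -6, "spin": 0.13}, {"hand": 0.5, "x": 1.1, "y": 2.7, "z": -10, "spin": 0.13}, {"hand": 0.5, "x": 1.1, "y": 2.7, "z": -13, "spin": 0.13}, {"hand": 0.5, "x": 1.1, "y": 2.7, "z": -16, "spin": 0.13}, {"hand": 0.5, "x": 1.1, "y": 2.7, "z": -19, "spin": 0.13}, {"hand": 0.5, "x": 1.1, "y": 2.7, "z": -21, "spin": 0.13}, {"hand": 0.5, "x": 1.1, "y": 2.7, "z": -22.5, "spin": 0.13}, {"hand": 0.5, "x": 1.1, "y": 2.7, "z": -23.3, "spin": 0.13}, {"hand": 0.5, "x": 1.1, "y": 2.7, "z": -23.3, "spin": 0.13}]'

```text
t: 4.4
tcp_pos: [0.5362, 0.2126, 0.107]
tcp_rot: [-0.204, 0.979, -0.0, -0.001]
wrist_force: [0.2, 0.0, -0.5]
gripper_width: 0.0435
grip_force: 0.0
```

Request:
send_rows --commands '[{"hand": 0}, {"hand": 0}, {"hand": 0}, {"hand": 0}, {"hand": 0}]' --force 25

```text
invalid input at $.commands[0]: expected keys hand, x, y, z, spin
```

Request:
send_rows --commands '[{"hand": 0, "x": 0, "y": 0, "z": 0, "spin": 0}, {"hand": 0, "x": 0, "y": 0, "z": 0, "spin": 0}, {"hand": 0, "x": 0, "y": 0, "z": 0, "spin": 0}, {"hand": 0, "x": 0, "y": 0, "z": 0, "spin": 0}, {"hand": 0, "x": 0, "y": 0, "z": 0, "spin": 0}]' --force 25

```text
t: 4.82
tcp_pos: [0.5373, 0.2132, 0.1091]
tcp_rot: [-0.205, 0.979, 0.0, 0.0]
wrist_force: [0.1, -0.9, -0.6]
gripper_width: 0.0182
grip_force: 0.0
```

Request:
send_rows --commands '[{"hand": 0, "x": 0, "y": 0, "z": 0, "spin": 0}, {"hand": 0, "x": 0, "y": 0, "z": 0, "spin": 0}, {"hand": 0, "x": 0, "y": 0, "z": 0, "spin": 0}]'

```text
t: 5.07
tcp_pos: [0.5375, 0.2127, 0.109]
tcp_rot: [-0.204, 0.979, -0.0, 0.0]
wrist_force: [0.0, -3.1, 5.1]
gripper_width: 0.0138
grip_force: 25.0
```

Request:
send_rows --commands '[{"hand": 0, "x": 0, "y": 0, "z": 0, "spin": -0.1}, {"hand": 0, "x": 0, "y": 0, "z": 0, "spin": -0.2}, {"hand": 0, "x": 0, "y": 0, "z": 0, "spin": -0.3}, {"hand": 0, "x": 0, "y": 0, "z": 0, "spin": -0.4}, {"hand": 0, "x": 0, "y": 0, "z": 0, "spin": -0.5}, {"hand": 0, "x": 0, "y": 0, "z": 0, "spin": -0.6}, {"hand": 0, "x": 0, "y": 0, "z": 0, "spin": -0.7}, {"hand": 0, "x": 0, "y": 0, "z": 0, "spin": -0.8}]'

```text
t: 5.73
tcp_pos: [0.5375, 0.2133, 0.109]
tcp_rot: [0.195, 0.981, 0.0, 0.001]
wrist_force: [0.9, -0.3, 3.8]
gripper_width: 0.0138
grip_force: 25.0
```

```bash
python3 - <<'E'
from h import *
s=telemetry.sense(); print(s["torque"],s["wrist_force"],s["joints"]); m=R.from_quat(s["tcp_rot"]).as_matrix()[:,1];print(np.arctan2(m[1],m[0]))
E
```

```text
[-0.12032384 -0.48864033  0.0849654 ] [ 0.8998317  -0.32674996  3.77836558] [ 0.14168943  0.41673667 -0.73553039  1.69430183  0.30284757  1.14640041
  0.50101942]
1.1781568134203038
```

Request:
send_rows --commands '[{"hand": 0, "x": 0, "y": 0, "z": 0, "spin": -0.06}, {"hand": 0, "x": 0, "y": 0, "z": 0, "spin": -0.12}, {"hand": 0, "x": 0, "y": 0, "z": 0, "spin": -0.18}, {"hand": 0, "x": 0, "y": 0, "z": 0, "spin": -0.22}, {"hand": 0, "x": 0, "y": 0, "z": 0, "spin": -0.26}]'

```text
t: 6.15
tcp_pos: [0.5373, 0.2136, 0.109]
tcp_rot: [0.319, 0.948, 0.001, 0.0]
wrist_force: [0.2, 0.4, 3.3]
gripper_width: 0.0145
grip_force: 25.0
```

```bash
cat > st.py <<'E'
from h import *
s=telemetry.sense(); print(s["torque"],s["wrist_force"],np.round(s["joints"],3)); m=R.from_quat(s["tcp_rot"]).as_matrix()[:,1];print(np.arctan2(m[1],m[0]))
E
python3 st.py
```

```text
[ 0.04806952 -0.04603641  0.62968809] [0.19278096 0.445532   3.30611372] [ 0.107  0.405 -0.691  1.696  0.28   1.14   0.26 ]
0.9219692841832492
```

Request:
send_rows --commands '[{"hand": 0.5, "x": 0, "y": 0, "z": 0, "spin": -0.04}, {"hand": 0.5, "x": 0, "y": 0, "z": 0, "spin": 0}, {"hand": 0.5, "x": 0, "y": 0, "z": 0, "spin": 0}, {"hand": 0.5, "x": 0, "y": 0, "z": 0, "spin": 0}, {"hand": 0.5, "x": 0, "y": 0, "z": 4, "spin": 0}, {"hand": 0.5, "x": 0, "y": 0, "z": 8, "spin": 0}, {"hand": 0.5, "x": 0, "y": 0, "z": 12, "spin": 0}, {"hand": 0.5, "x": 0, "y": 0, "z": 16, "spin": 0}, {"hand": 0.5, "x": 0, "y": -4, "z": 20, "spin": 0.1}, {"hand": 0.5, "x": 0, "y": -8, "z": 23, "spin": 0.2}]'

```text
t: 6.98
tcp_pos: [0.5363, 0.1532, 0.3266]
tcp_rot: [0.218, 0.976, 0.001, 0.001]
wrist_force: [1.7, -1.2, -0.6]
gripper_width: 0.0432
grip_force: 0.0
```

```bash
python3 - <<'E'
from h import *
im=read_camera("scene"); im2=read_camera("side"); 
a=cv2.resize(im[165:245,335:410],None,fx=5,fy=5,interpolation=cv2.INTER_CUBIC)
b=cv2.resize(im2[145:205,310:380],None,fx=5.7,fy=6.667,interpolation=cv2.INTER_CUBIC)[:400]
cv2.imwrite("pics/crop3.png",np.hstack([a,b]))
for n in("scene","side"):
  for t in("guard_lip","guard_hinge","toggle_tip"):
    for r in spotter.place_of(n,t)[:3]: print(n,t,round(r["score"],2),np.round(np.array(r["location"])*[640,400],1))
# predicted lip pixel vs angle
o=np.array([.575,-.236]);c=np.array([np.cos(-.18),np.sin(-.18)])
for th in (0,.1,.2,.3,.4):
  P=np.r_[o+c*(.07-.15*np.cos(th)),.098+.15*np.sin(th)]; print(th,P,proj("scene",P),proj("side",P))
E
```

```text
scene guard_lip 0.88 [340.  132.9]
scene guard_lip 0.57 [214.1 165.4]
scene guard_lip 0.28 [443.6 203.3]
scene guard_hinge 0.94 [224.2 193.5]
scene guard_hinge 0.68 [250.1 261.3]
scene guard_hinge 0.59 [352.8 162.4]
side guard_lip 0.85 [360.2 165.9]
side guard_lip 0.69 [346.5 254.7]
side guard_lip 0.66 [431.1 185. ]
side guard_hinge 0.83 [306.  236.8]
side guard_hinge 0.77 [334.2 158.7]
side guard_hinge 0.67 [392.7 174.8]
side toggle_tip 0.57 [347.9 170. ]
0 [ 0.4962925  -0.22167763  0.098     ] [248.11677881 220.3504194 ] [357.50601309 170.09934563]
0.1 [ 0.49702977 -0.22181179  0.11297501] [247.43433538 218.1194743 ] [357.4910882  166.62456134]
0.2 [ 0.49923421 -0.22221293  0.1278004 ] [246.78356381 216.25343233] [357.19401672 163.01911932]
0.3 [ 0.50288379 -0.22287705  0.14232803] [246.1710896  214.78042894] [356.61494117 159.32473525]
0.4 [ 0.50794205 -0.2237975   0.15641275] [245.60370711 213.72739519] [355.75801614 155.58527116]
```

View pics/crop3.png

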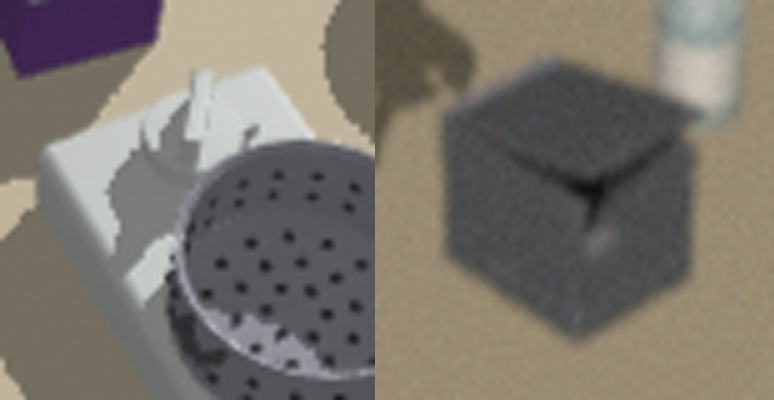

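Cap wing has turned about 1 rad and stopped, so it is tight. The side crop shows the guard lip near (357,167), so it is open about 0.1 rad. Moving in front of the lip with the fingers shut.

Request:
send_rows --commands '[{"hand": 0, "x": -3, "y": -4, "z": -1, "spin": 0.1}, {"hand": 0, "x": -5, "y": -8, "z": -2, "spin": 0.2}, {"hand": 0, "x": -7, "y": -12, "z": -3, "spin": 0.28}, {"hand": 0, "x": -9, "y": -16, "z": -4, "spin": 0.28}, {"hand": 0, "x": -9, "y": -20, "z": -5, "spin": 0.28}, {"hand": 0, "x": -9, "y": -24, "z": -6, "spin": 0.28}, {"hand": 0, "x": -9, "y": -28, "z": -7, "spin": 0.28}, {"hand": 0, "x": -9, "y": -32, "z": -8, "spin": 0.28}, {"hand": 0, "x": -9, "y": -35, "z": -9, "spin": 0.28}, {"hand": 0, "x": -9, "y": -35, "z": -9, "spin": 0.28}]'

```text
t: 8.22
tcp_pos: [0.4448, -0.2043, 0.2312]
tcp_rot: [0.087, 0.996, -0.0, -0.002]
wrist_force: [-0.7, 0.9, -0.1]
gripper_width: 0.0005
grip_force: 0.0
```

```bash
python3 st.py; python3 - <<'E'
from h import *
print(telemetry.sense()["tcp_pos"]);cv2.imwrite("pics/w2.png",read_camera("wrist"))
E
```

```text
[ 0.07815103 -0.10211154 -0.01599719] [-0.72696924  0.93585292 -0.06489586] [ 0.733  0.054 -0.408  1.774  0.023  1.322  1.717]
1.3967584960654857
[ 0.44478686 -0.20427707  0.23117125]
```

View pics/w2.png

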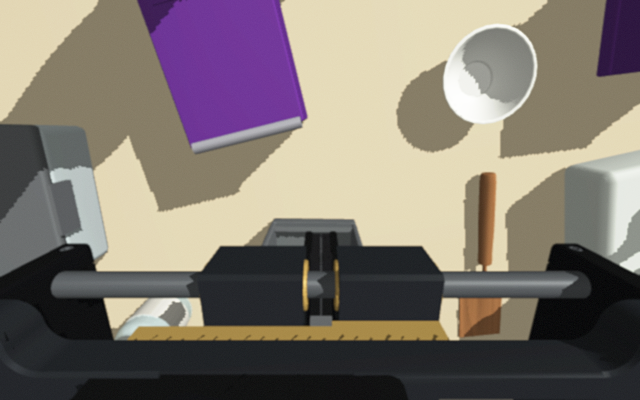

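The wrist view shows the grey box front edge (275..355,220) aligned and centred with the fingers. Descending.

Request:
send_rows --commands '[{"hand": 0, "x": 0, "y": -0.8, "z": -4, "spin": 0}, {"hand": 0, "x": 0, "y": -0.8, "z": -8, "spin": 0}, {"hand": 0, "x": 0, "y": -0.8, "z": -12, "spin": 0}, {"hand": 0, "x": 0, "y": -0.8, "z": -14, "spin": 0}, {"hand": 0, "x": 1, "y": -1, "z": -14, "spin": 0}, {"hand": 0, "x": 2, "y": -1.1, "z": -14, "spin": 0}, {"hand": 0, "x": 3, "y": -1.3, "z": -14, "spin": 0}, {"hand": 0, "x": 3, "y": -1.3, "z": -14, "spin": 0}]'

```text
t: 8.93
tcp_pos: [0.4808, -0.2119, 0.0962]
tcp_rot: [0.083, 0.997, -0.0, 0.002]
wrist_force: [-0.8, -0.2, 0.1]
gripper_width: 0.0004
grip_force: 0.0
```

Request:
send_rows --commands '[{"hand": 0, "x": 0.5, "y": -0.1, "z": 0, "spin": 0}, {"hand": 0, "x": 0.5, "y": -0.1, "z": 0, "spin": 0}]'

```text
t: 9.1
tcp_pos: [0.4835, -0.2131, 0.0952]
tcp_rot: [0.084, 0.996, -0.0, 0.001]
wrist_force: [0.6, 0.5, -0.3]
gripper_width: 0.0006
grip_force: 0.0
```

Request:
send_rows --commands '[{"hand": 0, "x": 0.5, "y": -0.1, "z": 0, "spin": 0}, {"hand": 0, "x": 0.5, "y": -0.1, "z": 0, "spin": 0}]'

```text
t: 9.27
tcp_pos: [0.4877, -0.2141, 0.0945]
tcp_rot: [0.084, 0.996, -0.0, 0.0]
wrist_force: [-0.1, -0.3, 0.6]
gripper_width: 0.0002
grip_force: 0.0
```

Request:
send_rows --commands '[{"hand": 0, "x": 0.5, "y": -0.1, "z": 0, "spin": 0}, {"hand": 0, "x": 0.5, "y": -0.1, "z": 0, "spin": 0}]'

```text
t: 9.43
tcp_pos: [0.4888, -0.2143, 0.0926]
tcp_rot: [0.084, 0.996, 0.001, -0.004]
wrist_force: [-11.3, 2.9, 1.0]
gripper_width: 0.0003
grip_force: 5.9
```

Request:
send_rows --commands '[{"hand": 0, "x": 0.5, "y": -0.1, "z": 0, "spin": 0}, {"hand": 0, "x": 0.5, "y": -0.1, "z": 0, "spin": 0}]'

```text
t: 9.6
tcp_pos: [0.4887, -0.2144, 0.0904]
tcp_rot: [0.084, 0.996, 0.002, -0.009]
wrist_force: [-28.5, 7.1, 2.9]
gripper_width: 0.0004
grip_force: 14.8
```

Request:
send_rows --commands '[{"hand": 0, "x": 0, "y": 0, "z": 0.5, "spin": 0}, {"hand": 0, "x": 0, "y": 0, "z": 1, "spin": 0}, {"hand": 0, "x": 0.1, "y": 0, "z": 1.5, "spin": 0}, {"hand": 0, "x": 0.2, "y": 0, "z": 2, "spin": 0}, {"hand": 0, "x": 0.3, "y": -0.1, "z": 2.5, "spin": 0}, {"hand": 0, "x": 0.5, "y": -0.1, "z": 3, "spin": 0}]'

```text
t: 10.1
tcp_pos: [0.4954, -0.2156, 0.1218]
tcp_rot: [0.084, 0.996, 0.001, -0.007]
wrist_force: [-26.9, 6.1, 7.9]
gripper_width: 0.0009
grip_force: 14.0
```

The lip is following the fingers up. Continuing along the arc.

Request:
send_rows --commands '[{"hand": 0, "x": 0.4, "y": -0.1, "z": 1.4, "spin": 0}, {"hand": 0, "x": 0.9, "y": -0.2, "z": 2.8, "spin": 0}, {"hand": 0, "x": 1.7, "y": -0.3, "z": 4.0, "spin": 0}, {"hand": 0, "x": 2.6, "y": -0.5, "z": 5.2, "spin": 0}, {"hand": 0, "x": 3.6, "y": -0.7, "z": 6.3, "spin": 0}, {"hand": 0, "x": 4.7, "y": -0.9, "z": 7.3, "spin": 0}]'

```text
t: 10.6
tcp_pos: [0.5488, -0.226, 0.198]
tcp_rot: [0.084, 0.996, -0.0, -0.0]
wrist_force: [-0.1, 1.1, -0.5]
gripper_width: 0.0007
grip_force: 0.6
```

Request:
send_rows --commands '[{"hand": 0, "x": 1.2, "y": -0.2, "z": 0.9, "spin": 0}, {"hand": 0, "x": 2.5, "y": -0.45, "z": 1.6, "spin": 0}, {"hand": 0, "x": 3.8, "y": -0.7, "z": 2.2, "spin": 0}, {"hand": 0, "x": 5.2, "y": -0.95, "z": 2.7, "spin": 0}, {"hand": 0, "x": 6.6, "y": -1.2, "z": 3.0, "spin": 0}]'

```text
t: 11.02
tcp_pos: [0.6154, -0.2383, 0.2275]
tcp_rot: [0.084, 0.996, -0.0, -0.0]
wrist_force: [-1.4, -0.2, -1.4]
gripper_width: 0.0007
grip_force: 0.5
```

Request:
send_rows --commands '[{"hand": 0, "x": 1.4, "y": -0.25, "z": 0, "spin": 0}, {"hand": 0, "x": 2.8, "y": -0.5, "z": 0, "spin": 0}, {"hand": 0, "x": 4.2, "y": -0.75, "z": 0, "spin": 0}, {"hand": 0, "x": 5.2, "y": -0.95, "z": 0, "spin": 0}, {"hand": 0, "x": 5.2, "y": -0.95, "z": 0, "spin": 0}, {"hand": 0, "x": 4.2, "y": -0.8, "z": 0, "spin": 0}, {"hand": 0, "x": 1, "y": -0.2, "z": 1, "spin": 0}, {"hand": 0, "x": -3, "y": 0.5, "z": 2, "spin": 0}, {"hand": 0, "x": -6, "y": 1.1, "z": 2, "spin": 0}]'

```text
t: 11.77
tcp_pos: [0.553, -0.2267, 0.2485]
tcp_rot: [0.084, 0.996, -0.0, 0.001]
wrist_force: [-0.4, -1.5, 1.4]
gripper_width: 0.0009
grip_force: 0.0
```

```bash
python3 - <<'E'
from h import *
print(telemetry.sense()["tcp_pos"])
im=read_camera("scene"); im2=read_camera("side")
a=cv2.resize(im[150:300,180:330],None,fx=2.66,fy=2.66,interpolation=cv2.INTER_CUBIC)
b=cv2.resize(im2[90:210,290:410],(399,399),interpolation=cv2.INTER_CUBIC)
cv2.imwrite("pics/crop4.png",np.hstack([a,b]))
for n in("scene","side"):
  for t in("guard_lip","toggle_tip"):
    for r in spotter.place_of(n,t)[:2]: print(n,t,round(r["score"],2),np.round(np.array(r["location"])*[640,400],1))
o=np.array([.575,-.236]);c=np.array([np.cos(-.18),np.sin(-.18)])
for th in (1.4,1.6,1.8):
  P=np.r_[o+c*(.07-.15*np.cos(th)),.098+.15*np.sin(th)]; print(th,P,proj("scene",P),proj("side",P))
P=np.r_[o-c*.026,.08]; print("toggle",P,proj("scene",P),proj("side",P))
E
```

```text
[ 0.5530191  -0.22672054  0.24849645]
scene guard_lip 0.67 [341.2 135.3]
scene guard_lip 0.65 [213.1 166.1]
scene toggle_tip 0.7 [251.2 239.3]
scene toggle_tip 0.25 [444.5 158.3]
side guard_lip 0.72 [327.7 119.2]
side guard_lip 0.63 [349.8 255.4]
side toggle_tip 0.53 [336.2 157.5]
side toggle_tip 0.4 [347.1 170.9]
1.4 [ 0.61878589 -0.2439677   0.24581746] [243.83864654 229.984034  ] [335.49240689 125.29728414]
1.6 [ 0.64817822 -0.24931621  0.24793604] [244.57852577 238.93490231] [330.22847467 122.6177852 ]
1.8 [ 0.67739876 -0.25463345  0.24407714] [245.69125993 249.18677293] [325.11993411 121.42654959]
toggle [ 0.54942006 -0.23134523  0.08      ] [250.38485291 237.25551499] [347.54429091 169.2890346 ]
```

View pics/crop4.png

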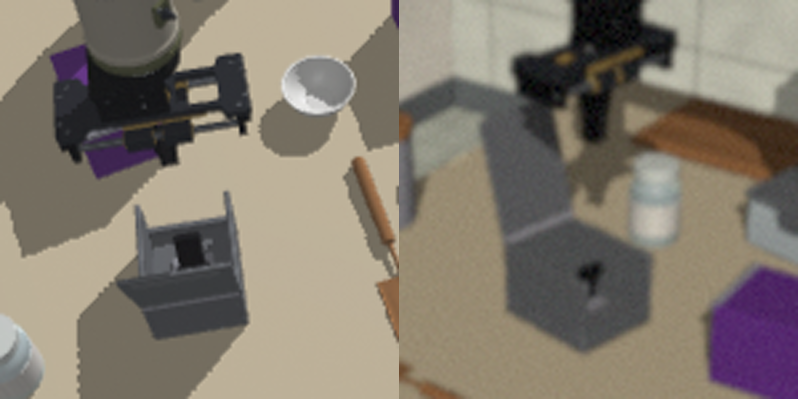

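The guard is well up (about 1.75 rad) and the lever is at (251,239), where predicted. Lowering the fingers in front of the lever, then pushing it towards the hinge.

Request:
send_rows --commands '[{"hand": 0, "x": -3.2, "y": 0.1, "z": 0, "spin": 0}, {"hand": 0, "x": -3.2, "y": 0.1, "z": -4, "spin": 0}, {"hand": 0, "x": -3.2, "y": 0.1, "z": -8, "spin": 0}, {"hand": 0, "x": -3.2, "y": 0.1, "z": -12, "spin": 0}, {"hand": 0, "x": -3.2, "y": 0.1, "z": -16, "spin": 0}, {"hand": 0, "x": -3.2, "y": 0.1, "z": -19, "spin": 0}, {"hand": 0, "x": -3.2, "y": 0.1, "z": -19.3, "spin": 0}, {"hand": 0, "x": -3.2, "y": 0.1, "z": -19.3, "spin": 0}]'

```text
t: 12.73
tcp_pos: [0.5226, -0.2252, 0.0525]
tcp_rot: [0.084, 0.997, 0.001, -0.002]
wrist_force: [0.4, 0.3, 0.6]
gripper_width: 0.0005
grip_force: 0.0
```

Request:
send_rows --commands '[{"hand": 0, "x": 0.8, "y": -0.15, "z": 0, "spin": 0}, {"hand": 0, "x": 1.6, "y": -0.3, "z": 0, "spin": 0}, {"hand": 0, "x": 2.4, "y": -0.45, "z": 0, "spin": 0}, {"hand": 0, "x": 3.2, "y": -0.6, "z": 0, "spin": 0}, {"hand": 0, "x": 4, "y": -0.7, "z": 0, "spin": 0}, {"hand": 0, "x": 4.6, "y": -0.8, "z": 0, "spin": 0}, {"hand": 0, "x": 4.6, "y": -0.8, "z": 0, "spin": 0}]'

```text
t: 13.32
tcp_pos: [0.5704, -0.2342, 0.0543]
tcp_rot: [0.084, 0.996, -0.0, 0.001]
wrist_force: [-0.4, -0.7, 0.1]
gripper_width: 0.0007
grip_force: 0.1
```

Not yet against the stop; continuing in small steps.

Request:
send_rows --commands '[{"hand": 0, "x": 0.3, "y": -0.05, "z": 0, "spin": 0}, {"hand": 0, "x": 0.6, "y": -0.1, "z": 0, "spin": 0}, {"hand": 0, "x": 0.6, "y": -0.1, "z": 0, "spin": 0}]'

```text
t: 13.57
tcp_pos: [0.5732, -0.2346, 0.0534]
tcp_rot: [0.084, 0.996, 0.0, -0.002]
wrist_force: [-9.1, 1.9, 5.6]
gripper_width: 0.0005
grip_force: 5.4
```

Request:
send_rows --commands '[{"hand": 0, "x": 0.3, "y": -0.05, "z": 0, "spin": 0}, {"hand": 0, "x": 0.5, "y": -0.1, "z": 0, "spin": 0}, {"hand": 0, "x": 0.5, "y": -0.1, "z": 0, "spin": 0}]'

```text
t: 13.82
tcp_pos: [0.5743, -0.2349, 0.053]
tcp_rot: [0.084, 0.996, 0.001, -0.007]
wrist_force: [-27.8, 6.0, 18.6]
gripper_width: 0.0002
grip_force: 17.0
```

Lever is at its stop, at the predicted position with rising force. Backing off, rising and going over behind the guard.

Request:
send_rows --commands '[{"hand": 0, "x": -1.5, "y": 0.3, "z": 0, "spin": 0}, {"hand": 0, "x": -3, "y": 0.5, "z": 0, "spin": 0}, {"hand": 0, "x": -3, "y": 0.5, "z": 4, "spin": 0}, {"hand": 0, "x": -3, "y": 0.5, "z": 8, "spin": 0}, {"hand": 0, "x": -3, "y": 0.5, "z": 12, "spin": 0}, {"hand": 0, "x": -3, "y": 0.5, "z": 16, "spin": 0}, {"hand": 0, "x": -3, "y": 0.5, "z": 20, "spin": 0}, {"hand": 0, "x": -3, "y": 0.5, "z": 24, "spin": 0}, {"hand": 0, "x": -3, "y": 0.5, "z": 24, "spin": 0}, {"hand": 0, "x": -3, "y": 0.5, "z": 24, "spin": 0}]'

```text
t: 14.65
tcp_pos: [0.5513, -0.2309, 0.2969]
tcp_rot: [0.084, 0.996, -0.001, 0.003]
wrist_force: [-0.1, 0.1, -0.4]
gripper_width: 0.0004
grip_force: 0.0
```

Request:
send_rows --commands '[{"hand": 0, "x": 4, "y": -0.7, "z": 0, "spin": 0}, {"hand": 0, "x": 8, "y": -1.4, "z": 0, "spin": 0}, {"hand": 0, "x": 12, "y": -2.1, "z": 0, "spin": 0}, {"hand": 0, "x": 15, "y": -2.7, "z": 0, "spin": 0}, {"hand": 0, "x": 17, "y": -3, "z": 0, "spin": 0}, {"hand": 0, "x": 17, "y": -3, "z": 0, "spin": 0}, {"hand": 0, "x": 17, "y": -3, "z": 0, "spin": 0}]'

```text
t: 15.23
tcp_pos: [0.7205, -0.26, 0.2907]
tcp_rot: [0.083, 0.997, 0.001, -0.002]
wrist_force: [0.3, -0.5, -0.5]
gripper_width: 0.0004
grip_force: 0.0
```

```bash
python3 - <<'E'
from h import *
s=telemetry.sense(); p=s["tcp_pos"]; d=p[:2]-[.575,-.236]; print(p,np.round(s["joints"],2),"local x",d@[.984,-.179],"y",d@[.179,.984])
im=read_camera("side"); im2=read_camera("scene")
a=cv2.resize(im[70:210,270:410],(399,399),interpolation=cv2.INTER_CUBIC)
b=cv2.resize(im2[150:300,180:330],(399,399),interpolation=cv2.INTER_CUBIC)
cv2.imwrite("pics/crop5.png",np.hstack([a,b]))
E
```

```text
[ 0.72049074 -0.26000572  0.29068106] [ 0.46  0.69 -0.37  0.82  0.23  1.66  1.59] local x 0.14745991339975129 y 0.0024212120712599687
```

View pics/crop5.png

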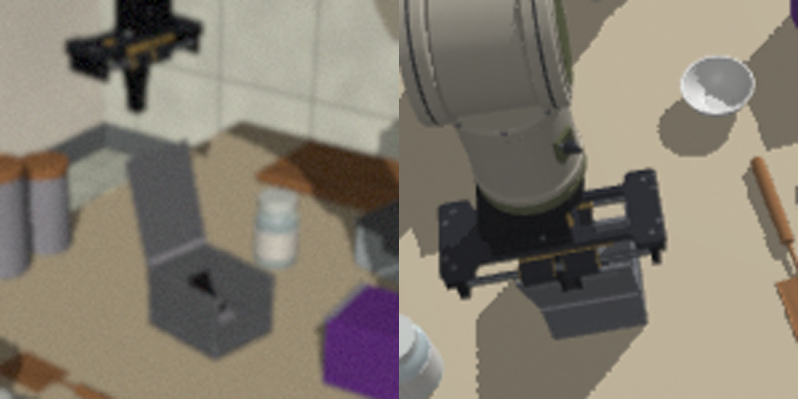

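The lever is leaning to the hinge, the guard is still up, and the fingers are behind it. Lowering behind the guard and pulling it forward.

Request:
send_rows --commands '[{"hand": 0, "x": 0, "y": 0, "z": -3, "spin": 0}, {"hand": 0, "x": 0, "y": 0, "z": -6, "spin": 0}, {"hand": 0, "x": 0, "y": 0, "z": -8.1, "spin": 0}, {"hand": 0, "x": -1.5, "y": 0.25, "z": -8.1, "spin": 0}, {"hand": 0, "x": -3, "y": 0.55, "z": -8.1, "spin": 0}, {"hand": 0, "x": -4.5, "y": 0.8, "z": -8.1, "spin": 0}, {"hand": 0, "x": -6, "y": 1.1, "z": -8.1, "spin": 0}, {"hand": 0, "x": -7.2, "y": 1.3, "z": -8.1, "spin": 0}, {"hand": 0, "x": -8.2, "y": 1.5, "z": -8.1, "spin": 0}]'

```text
t: 16.08
tcp_pos: [0.6362, -0.2462, 0.2142]
tcp_rot: [0.084, 0.996, -0.001, 0.001]
wrist_force: [1.7, -0.7, -0.7]
gripper_width: 0.0003
grip_force: 0.5
```

```bash
cat > loc.py <<'E'
from h import *
s=telemetry.sense(); p=s["tcp_pos"]; d=p[:2]-[.575,-.236]; print(p,s["wrist_force"],"local x",d@[.984,-.179],"y",d@[.179,.984])
E
python3 loc.py
```

```text
[ 0.63621545 -0.24624833  0.21418056] [ 1.70347863 -0.72806043 -0.74732501] local x 0.06207045110114592 y 0.0008732104252492709
```

Request:
send_rows --commands '[{"hand": 0, "x": -1, "y": 0.2, "z": -0.6, "spin": 0}, {"hand": 0, "x": -1.9, "y": 0.35, "z": -1.2, "spin": 0}, {"hand": 0, "x": -2.9, "y": 0.5, "z": -1.7, "spin": 0}, {"hand": 0, "x": -3.9, "y": 0.7, "z": -2.2, "spin": 0}, {"hand": 0, "x": -5.2, "y": 0.95, "z": -3.1, "spin": 0}, {"hand": 0, "x": -6.4, "y": 1.15, "z": -4.3, "spin": 0}, {"hand": 0, "x": -7.3, "y": 1.35, "z": -5.6, "spin": 0}, {"hand": 0, "x": -8.1, "y": 1.5, "z": -7, "spin": 0}]'

```text
t: 16.75
tcp_pos: [0.5555, -0.2313, 0.1438]
tcp_rot: [0.084, 0.996, -0.001, 0.001]
wrist_force: [1.4, -0.2, 0.2]
gripper_width: 0.0007
grip_force: 0.4
```

Request:
send_rows --commands '[{"hand": 0, "x": -0.4, "y": 0.1, "z": -1, "spin": 0}, {"hand": 0, "x": -0.7, "y": 0.1, "z": -2, "spin": 0}, {"hand": 0, "x": -0.9, "y": 0.15, "z": -3, "spin": 0}, {"hand": 0, "x": -1, "y": 0.2, "z": -3.8, "spin": 0}, {"hand": 0, "x": -1, "y": 0.2, "z": -4.2, "spin": 0}, {"hand": 0, "x": -1, "y": 0.2, "z": -4.2, "spin": 0}]'

```text
t: 17.25
tcp_pos: [0.5468, -0.2289, 0.1015]
tcp_rot: [0.084, 0.996, -0.0, -0.0]
wrist_force: [-1.0, 0.3, 2.3]
gripper_width: 0.0004
grip_force: 0.9
```

```bash
python3 loc.py
```

```text
[ 0.54681398 -0.22891201  0.10149186] [-1.0236972   0.33205741  2.28177785] local x -0.029003793883466845 y 0.001929279529634137
```

Pressing the last bit down onto the stop.

Request:
send_rows --commands '[{"hand": 0, "x": 0, "y": 0, "z": -0.3, "spin": 0}, {"hand": 0, "x": 0, "y": 0, "z": -0.6, "spin": 0}, {"hand": 0, "x": 0, "y": 0, "z": -0.6, "spin": 0}]'

```text
t: 17.5
tcp_pos: [0.5473, -0.229, 0.1006]
tcp_rot: [0.084, 0.996, -0.001, 0.0]
wrist_force: [-24.8, 7.3, 51.7]
gripper_width: 0.0003
grip_force: 25.9
```

Request:
send_rows --commands '[{"hand": 0, "x": 0, "y": 0, "z": 0.6, "spin": 0}, {"hand": 0, "x": 0, "y": 0, "z": 4, "spin": 0}, {"hand": 0, "x": 0, "y": 0, "z": 8, "spin": 0}, {"hand": 0, "x": -4, "y": 0, "z": 12, "spin": 0}, {"hand": 0, "x": -8, "y": 0, "z": 16, "spin": 0}, {"hand": 0, "x": -12, "y": 0, "z": 18, "spin": 0}, {"hand": 0, "x": -12, "y": 0, "z": 18, "spin": 0}, {"hand": 0, "x": -12, "y": 0, "z": 18, "spin": 0}]'

```text
t: 18.17
tcp_pos: [0.4249, -0.2305, 0.2795]
tcp_rot: [0.085, 0.996, -0.002, 0.002]
wrist_force: [0.8, -0.3, 0.8]
gripper_width: 0.0006
grip_force: 0.0
```

```bash
python3 - <<'E'
from h import *
print(telemetry.sense()["wrist_force"])
im=read_camera("side"); im2=read_camera("scene")
a=cv2.resize(im[140:260,200:380],(600,400),interpolation=cv2.INTER_CUBIC)
cv2.imwrite("pics/crop6.png",np.vstack([a,np.zeros((0,600,3),np.uint8)]))
E
```

```text
[ 0.83502712 -0.32053697  0.82366825]
```

View pics/crop6.png

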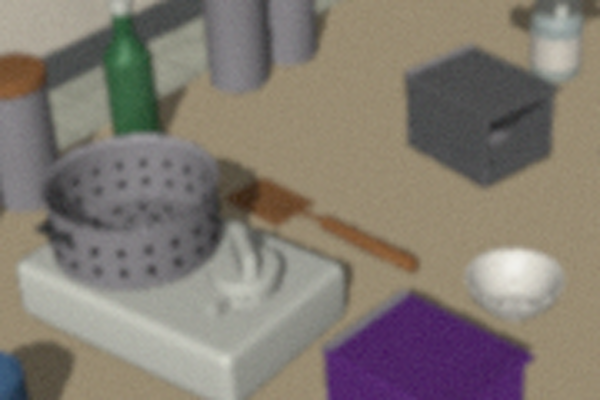

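The guard lies flat over the grey box (crop around 480,100), the cap is turned, and the robot is clear of everything. Handing in.

```bash
python3 -c "
from bench import manip; print(manip.job_done())"
```

```text
the job is handed in; nothing more can be done
None
```

I turned the cap tight, lifted the guard, flipped the lever to its stop and shut the guard again, then handed the job in at about 18 s; no verdict was returned.

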